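# Find the loose terminal bolt and hold its cover open

## Task

Lift the white dust hood, which has a knob on top, off the terminal fixture and set it upright on the blue mat, without dropping it. Then tap the brass bolt heads from above to find the one that gives, pressing that one down, and lift the red cover just behind it, which has a black grip bar, more than half way up (at least 50 degrees); finish while still holding that cover open. Keep the covers of the tight bolts shut, and leave everything else on the bench where it is.

Things in the scene. Friction and masses are not known exactly. Their poses are not given: they have to be found in the camera images.
- fixture: dark steel base plate of the terminal fixture, fixed to the bench, 150 x 226 x 12 mm; origin at the centre of its underside on the bench, x along the short side and away from the robot, y along the row of three stations. The stations stand on it 60 mm apart along y. Each is a grey block (50 mm wide along y, top 42 mm above the bench) with a brass bolt on its near (-x) end and a red hinged cover behind the bolt. The white hood stands over all of them at the start
- hood: loose white sheet-metal dust hood, open underneath, 134 x 204 x 94 mm, 3 to 4 mm walls, about 0.32 kg (may vary by 30 %), standing on the fixture plate at the start, long side along the fixture's y; origin at the centre of its open underside
- hood_knob (a point): centre of the black upright round knob on the middle of the hood's top: 24 mm diameter, 24 mm tall (on a 14 mm stem 12 mm tall); this point is 118 mm above the hood's underside and 24 mm above its top face
- mat: blue mat fixed on the bench to the robot's left of the fixture, 230 (x) x 250 (y) x 4 mm, empty; origin at the centre of its underside
- bolt_a_top (a point): centre of the top face of the hexagonal brass head of bolt a, 20 mm across, head 6 mm thick, 60 mm above the bench (18 mm above its block) when not pushed down; 44 mm in front of (-x of) the axis of its own cover's grip bar, on the same block. The order of the bolts along the row varies
- bolt_a (a joint): how far this bolt has been pushed straight down, m; 0 at the start. A tight bolt does not move (under 1 mm); the one loose bolt goes down under about 3 N to a stop at 8 mm and stays down
- tab_a (a point): black grip bar of cover a (behind bolt a): a lying cylinder 16 mm diameter, 16 mm long along y, to be pinched across its two end faces (fingers closing along y); origin at its centre, 28 mm above the cover's top face and 77 mm above the bench when shut. It stands on a slim red stem 10 mm wide. The cover's hinge axis, parallel to y, lies 42 mm beyond (+x) and 31 mm below this origin when shut
- cover_a (a joint): opening angle of this red cover (56 x 44 x 6 mm plate), rad: 0 shut, stop at 1.4; its near edge goes up and the grip bar travels up and away from the robot about the hinge. A light spring (about 0.7 N at the bar) shuts it when let go
- bolt_b_top (a point): centre of the top face of the hexagonal brass head of bolt b, 20 mm across, head 6 mm thick, 60 mm above the bench (18 mm above its block) when not pushed down; 44 mm in front of (-x of) the axis of its own cover's grip bar, on the same block. The order of the bolts along the row varies
- bolt_b (a joint): how far this bolt has been pushed straight down, m; 0 at the start. A tight bolt does not move (under 1 mm); the one loose bolt goes down under about 3 N to a stop at 8 mm and stays down
- tab_b (a point): black grip bar of cover b (behind bolt b): a lying cylinder 16 mm diameter, 16 mm long along y, to be pinched across its two end faces (fingers closing along y); origin at its centre, 28 mm above the cover's top face and 77 mm above the bench when shut. It stands on a slim red stem 10 mm wide. The cover's hinge axis, parallel to y, lies 42 mm beyond (+x) and 31 mm below this origin when shut
- cover_b (a joint): opening angle of this red cover (56 x 44 x 6 mm plate), rad: 0 shut, stop at 1.4; its near edge goes up and the grip bar travels up and away from the robot about the hinge. A light spring (about 0.7 N at the bar) shuts it when let go
- bolt_c_top (a point): centre of the top face of the hexagonal brass head of bolt c, 20 mm across, head 6 mm thick, 60 mm above the bench (18 mm above its block) when not pushed down; 44 mm in front of (-x of) the axis of its own cover's grip bar, on the same block. The order of the bolts along the row varies
- bolt_c (a joint): how far this bolt has been pushed straight down, m; 0 at the start. A tight bolt does not move (under 1 mm); the one loose bolt goes down under about 3 N to a stop at 8 mm and stays down
- tab_c (a point): black grip bar of cover c (behind bolt c): a lying cylinder 16 mm diameter, 16 mm long along y, to be pinched across its two end faces (fingers closing along y); origin at its centre, 28 mm above the cover's top face and 77 mm above the bench when shut. It stands on a slim red stem 10 mm wide. The cover's hinge axis, parallel to y, lies 42 mm beyond (+x) and 31 mm below this origin when shut
- cover_c (a joint): opening angle of this red cover (56 x 44 x 6 mm plate), rad: 0 shut, stop at 1.4; its near edge goes up and the grip bar travels up and away from the robot about the hinge. A light spring (about 0.7 N at the bar) shuts it when let go
- screwdriver: a screwdriver lying beyond the fixture: bystander, leave it alone; origin on its underside
- mug: a blue mug: bystander, leave it alone; origin on its underside
- jar: a small clear jar with black cap: bystander, leave it alone; origin on its underside
- reel: a bare metal reel, 60 mm diameter, 35 mm tall: bystander, leave it alone; origin on its underside
- standoff: a brass standoff standing upright, 14 mm diameter, 60 mm tall: bystander, leave it alone; origin on its underside
- wrench: a wrench lying near the robot: bystander, leave it alone; origin on its underside
- board: a green circuit board lying beyond the mat: bystander, leave it alone; origin on its underside
Mind the look-alikes: they are no part of the job. What is meant by the hood is not turquoise, and is the larger of those in its own colour.

How it is judged:
By the outcome, as a careful person would: the job done as asked, in the order asked, and still so for the second after the job is handed in, while the arm keeps its last pose, push and grip.
It also fails if it takes over 64 s, if anything falls off the work surface, if the arm or the gripper's body presses on something with over 40 N, if the wrist force passes 120 N, or if a joint passes its speed limit or range.

## Robot

A 7-joint arm with a two-finger parallel gripper is mounted at the origin on the work surface. World frame = base frame: x ahead of the robot, y to its left, z up, the work surface at z = 0. Lengths are in mm, angles in degrees, forces in N, time in s.
With the tool pointing down it reaches from about 425 to 950 mm from the base axis. Payload 4.7 kg.
Tool frame: the origin (TCP) lies at the centre of the arm's flange, where the gripper is bolted on; the fingertips stand 182 mm ahead of it and the grasp point (between the pads) lies 164 mm ahead of it; z points along the fingers, x is the direction in which the jaws open and shut, and the axes are right-handed (so a half turn about z gives the same grasp; the last joint's range is limited). The gripper opens to 87 mm and grips with 3 to 60 N. Pads are 19 mm wide; open, the fingers measure 117 mm over their backs; the gripper's body (75 mm by 190 mm) begins 51 mm behind the grasp point.
Start: joints at [-70.869, 26.849, -2.785, 87.806, 1.381, 65.374, -4.715], TCP at [239.516, 631.081, 404.773] pointing down, gripper open.
Joint ranges: [-148.3, 148.3], [-19.14, 114.17], [-79.39, 73.82], [5.75, 140.21], [-59.74, 239.74], [12.07, 113.84], [-152.46, 152.46]. Speed limits (degrees/s): [147.25, 147.25, 180, 180, 180, 180, 180].

## Interface

Orientations are given as [roll, pitch, yaw] about the fixed x, y, z axes, in that order (R = Rz(yaw) Ry(pitch) Rx(roll)).
In Python, from cell import robot gives the robot as it stands.
- The arm moves only by the tool step_arm, never from a script. Its argument "series" is one flat list of numbers, 7 for each row, row after row: the shift along the tool's x, y, z in units of 30 mm (1.0 is 30 mm), then the turn, a rotation vector about the tool's x, y, z in degrees, then the finger opening in mm, from 0 to 87. In form: [x, y, z, rx, ry, rz, jaw, x, y, z, rx, ry, rz, jaw, ...]. A call has 1 to 20 rows; each row shifts and turns the pose as measured when the row begins, along the tool's axes as they then stand; what a row does not reach is not made up. A row lasts 1/10 s, in which the tool goes at most 50 mm and 8.59 degrees, less where a joint would pass 70% of its speed; a pose out of reach is approached as far as the arm can. A call is refused whole if a number of a shift passes 1 or a number of a turn 8.59, either way. A call with a gripper value outside its range is refused whole. The fingers move at their own pace and stop on an object; "squeeze" is the grip in N (left out, the last holds). Time passes only in rows, so rows that do not move let the fingers close. It gives the time, the measured TCP pose, the force and the opening at its end, in the units of the state.
- robot.get_state(): the state, without advancing time (a new reading comes with each control period).
- robot.capture(name): name is "scene" or "side" or "wrist"; returns a dict with "image" (480x640x3 uint8, blue, green, red), "fx", "fy", "cx", "cy" (pixels), "R" (3x3) and "t" (3): a world point X has camera coordinates R X + t. Camera axes: x right, y down, z forward; pixel columns grow to the right and rows downward; lengths in mm; the calibration is good to about 2 mm. A picture is of the moment at which its call begins. There is no depth.
- robot.hand_in(): hands the job in, once; it reports no verdict.
Trained networks look in the newest picture that a camera, given by its name, has taken for a name from the list of things; names that differ only in an ending like _2 or _b are one class to them, and where a whole thing is asked for, a point or a joint stands for the part that bears it (a point fixed in the world has none). Each returns a list of dicts, best first, with "p" (0 to 1); they miss things now and then, are a little off and sometimes report something else, mostly with a low value. They report only what shows in the picture. A call takes as long as a camera call. They do not tell look-alikes from the thing itself.
- robot.look_for(camera, thing): "pixel" ([column, row] in pixels, amid what is visible of it).
- robot.silhouettes(camera, thing): "pixels" (480x640 bool, what is visible of it) and "pixel" ([column, row] in pixels, amid what is visible of it).
- robot.mark_of(camera, thing): "pixel" ([column, row] in pixels: a listed point, or the origin of a listed thing).
The state is a dict: "time_s": time; "q": joint angles; "dq": joint speeds; "joint_torque": joint torques, N m; "position": TCP position; "tool_rot": TCP orientation; "wrist_force": force on the tool from outside, world axes, zero at the start; "torque": the same for the moment, N m; "finger_gap": finger opening in mm.
Only numpy, scipy, OpenCV 4.12 (cv2) and the standard library are available. Lean on these libraries where they do the work, as an engineer would, in place of code of your own. Each camera call takes 0.05 s, during which the arm holds its last target.

## Working session

There is one attempt and no reset: what is moved stays moved. The work goes in short steps, Python scripts to look and compute and a tool call to move; the robot and the scene stay as the last step left them, time stands still between calls to the robot, and variables do not carry over. Pictures are saved under pics/ and viewed, and the job is handed in when it is done.

Besides the shell and the picture viewer there is one more tool, called after "Request:" as name(argument=value, ...) on one line, values as JSON. step_arm: Moves the arm, as the interface text tells. Its arguments: {"type":"object","properties":{"series":{"type":"array","items":{"type":"number"}},"squeeze":{"type":"number"}},"required":["series"]}

```bash
mkdir -p pics; ls; python3 - <<'E'
from cell import robot
import cv2
s=robot.get_state()
print({k:s[k] for k in ('time_s','position','tool_rot','wrist_force','finger_gap')})
for n in('scene','side'):
    c=robot.capture(n); cv2.imwrite(f'pics/{n}0.png',c['image'])
    print(n,c['fx'],c['cx'],c['cy'],c['R'],c['t'])
    for th in('hood','hood_knob','mat'):
        print(th,[(d['pixel'],round(d['p'],2)) for d in robot.mark_of(n,th)])
E
```

```text
pics
{'time_s': 0.0, 'position': array([239.43596517, 630.85080077, 403.6764849 ]), 'tool_rot': array([1.79994662e+02, 1.13912927e-01, 6.92164922e+01]), 'wrist_force': array([0.19914244, 0.57712436, 0.1176134 ]), 'finger_gap': 87.12012730466084}
scene 608.5779880063776 319.2326531662714 236.73509589410313 [[ 0.80926454  0.5872092  -0.01662078]
 [ 0.40763201 -0.58170291 -0.70388769]
 [-0.42299768  0.56285618 -0.7101168 ]] [-379.51108696 -192.83615922 1993.73292875]
hood [([265.7, 393.8], 0.95), ([302.4, 286.4], 0.89), ([197.1, 312.3], 0.85), ([373.4, 303.6], 0.18)]
hood_knob [([297.3, 255.3], 0.96), ([265.5, 375.3], 0.9), ([195.8, 286.6], 0.66)]
mat [([372.5, 195.5], 0.78)]
side 434.0480882217728 317.35150178855173 241.2100874146772 [[ 0.75901615 -0.65093763  0.01321681]
 [-0.40484101 -0.48776274 -0.77342826]
 [ 0.50990022  0.58169383 -0.63374604]] [-466.97688436  254.65439244  774.56939403]
hood [([350.5, 293.8], 0.92), ([365.9, 416.7], 0.92), ([506.8, 361.0], 0.69)]
hood_knob [([369.5, 394.3], 0.86), ([522.1, 329.4], 0.76), ([350.1, 257.3], 0.75)]
mat [([227.0, 216.6], 0.82), ([350.8, 256.1], 0.74)]
```

View pics/scene0.png

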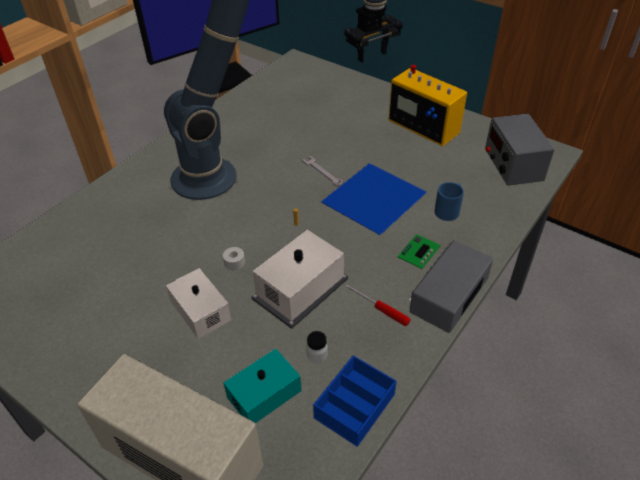

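View pics/side0.png

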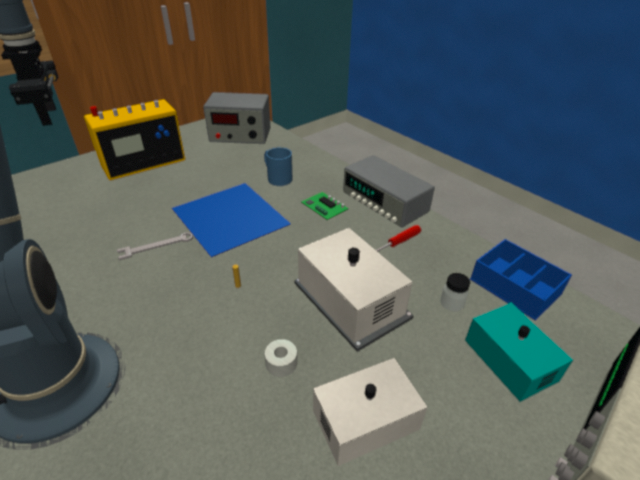

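The target hood is the white one on the dark plate: scene about (298,255), side about (353,256). The smaller white hood and the turquoise one are decoys. I'll fit the poses from silhouettes.

```bash
cat > h.py <<'E'
import numpy as np,cv2
from cell import robot
from scipy.optimize import minimize,least_squares
def proj(c,X):
    p=(c['R']@np.atleast_2d(X).T).T+c['t']; return np.c_[c['fx']*p[:,0]/p[:,2]+c['cx'],c['fy']*p[:,1]/p[:,2]+c['cy']]
def tri(cs,ps):
    A=[];b=[]
    for c,p in zip(cs,ps):
        d=np.array([(p[0]-c['cx'])/c['fx'],(p[1]-c['cy'])/c['fy'],1]);R=np.array(c['R'])
        d=R.T@d;d/=np.linalg.norm(d);o=-R.T@c['t'];P=np.eye(3)-np.outer(d,d);A.append(P);b.append(P@o)
    X=np.linalg.lstsq(np.vstack(A),np.hstack(b),rcond=None)[0]; return X,[np.round(proj(c,X)[0]-p,1) for c,p in zip(cs,ps)]
def onz(c,p,z):
    d=np.array([(p[0]-c['cx'])/c['fx'],(p[1]-c['cy'])/c['fy'],1]);R=np.array(c['R']);d=R.T@d;o=-R.T@c['t']
    return o+d*(z-o[2])/d[2]
def box(x,y,yaw,l,w,z0,z1):
    a=np.radians(yaw);R=np.array([[np.cos(a),-np.sin(a)],[np.sin(a),np.cos(a)]])
    q=np.array([[i*l/2,j*w/2] for i in(-1,1) for j in(-1,1)])@R.T+[x,y]
    return np.vstack([np.c_[q,np.full(4,z)] for z in(z0,z1)])
def iou(c,m,X):
    S=4;h=cv2.convexHull((proj(c,X)*S).astype(np.float32)).astype(np.int32)
    im=np.zeros((480*S,640*S),np.uint8);cv2.fillConvexPoly(im,h,1)
    M=cv2.resize(m.astype(np.uint8),None,fx=S,fy=S,interpolation=cv2.INTER_NEAREST)
    return (im&M).sum()/max(1,(im|M).sum())
def fit(cs,ms,x0,l,w,z0,z1):
    f=lambda v:-sum(iou(c,m,box(*v,l,w,z0,z1)) for c,m in zip(cs,ms))
    r=minimize(f,x0,method='Nelder-Mead',options=dict(initial_simplex=[x0]+[np.add(x0,d) for d in([15,0,0],[0,15,0],[0,0,8])],xatol=.1,fatol=1e-4))
    return r.x,-r.fun/len(cs)
def rep(s=None):
    s=s or robot.get_state();print(round(s['time_s'],2),np.round(s['position'],1),np.round(s['tool_rot'],2),'F',np.round(s['wrist_force'],1),'gap',round(s['finger_gap'],1));return s
E
cat > a.py <<'E'
from h import *
cs=[robot.capture(n) for n in('scene','side')]
X,e=tri(cs,[(297.5,255.5),(353.3,256)]);print('knob',X,e)
def near(n,th,p):
    L=robot.silhouettes(n,th);L=[d for d in L if np.hypot(*(np.array(d['pixel'])-p))<45];print(n,th,[(d['pixel'],d['p'],d['pixels'].sum()) for d in L]);return L[0]['pixels']
ms=[near('scene','hood',(300,275)),near('side','hood',(353,285))]
for yaw in(-25,0,25): print('hood',fit(cs,ms,[X[0],X[1],yaw],134,204,12,106))
mm=[near('scene','mat',(373,196)),near('side','mat',(229,218))]
m0=onz(cs[0],(373,196),4);print(m0)
for yaw in(-20,5): print('mat',fit(cs,mm,[m0[0],m0[1],yaw],230,250,0,4))
for th,ps in dict(standoff=((296,217),(237,275)),reel=((233,259),(281,357)),jar=((317,345),(457,291)),mug=((448,202),(279,166))).items():
    print(th,tri(cs,ps))
rep()
E
python3 a.py
```

```text
knob [ 541.66247073 -191.94078486  129.37807587] [array([-0.1,  0.1]), array([-0.1, -0.1])]
scene hood [([297.3, 273.6], 0.73, np.int64(4996))]
side hood [([353.3, 285.8], 0.7, np.int64(8123))]
hood (array([ 543.21169272, -191.95472243,   -7.20780059]), np.float64(0.9742471857152281))
hood (array([ 543.22848925, -191.90979335,   -7.23547707]), np.float64(0.973627726034673))
hood (array([ 543.1095562 , -191.81830786,   -7.2725995 ]), np.float64(0.9734796110054381))
scene mat [([374.4, 195.2], 0.81, np.int64(3880))]
side mat [([229.1, 219.3], 0.86, np.int64(4809))]
[505.25381439 237.59920761   4.        ]
mat (array([508.31505315, 236.60986325,  -4.95099256]), np.float64(0.9615090785921119))
mat (array([507.99045144, 236.78223291,  -4.69766841]), np.float64(0.9616790140795066))
standoff (array([383.85046264,   0.83077979,  31.61663354]), [array([ 0.1, -0.1]), array([0.1, 0.2])])
reel (array([ 333.9906352 , -225.47547204,   18.45826089]), [array([ 0.3, -0.4]), array([0.4, 0.6])])
jar (array([ 707.66668056, -339.65980503,   40.73352678]), [array([-0.6,  0.9]), array([-0.8, -1.1])])
mug (array([726.49934472, 305.02451095,  44.85485921]), [array([ 0.1, -0.5]), array([0.3, 0.4])])
0.7 [239.5 631.1 404.8] [-1.800e+02 -1.000e-02  6.921e+01] F [-0.3 -0.1 -0. ] gap 86.6
```

Request:
step_arm(series=[0,0,0,0,0,-6.8,87,0,0,0,0,0,-6.8,87,-1,0.9,0,0,0,0,60,-1,0.9,0,0,0,0,60,-1,0.9,0,0,0,0,60,-1,0.9,0,0,0,0,60,-1,0.9,0,0,0,0,60,-1,0.9,0,0,0,0,60,-1,0.9,0,0,0,0,60,-1,0.9,0,0,0,0,60,-1,0.9,0,0,0,0,60,-1,0.9,0,0,0,0,60,-1,0.9,0,0,0,0,60,-1,0.9,0,0,0,0,60,-1,0.9,0,0,0,0,60,-1,0.9,0,0,0,0,60,-1,0.2,0,0,0,0,60,-1,0.2,0,0,0,0,60])

```text
time_s: 2.5
position: [584.6, 96.1, 404.0]
tool_rot: [179.8, -0.5, 84.1]
wrist_force: [0.4, -0.5, -0.3]
finger_gap: 60.0
```

```bash
cat >> h.py <<'E'
from scipy.spatial.transform import Rotation as Ro
def to(target,yaw=None):
    s=rep();R=Ro.from_euler('xyz',s['tool_rot'],degrees=True)
    print('units',np.round(R.inv().apply(np.array(target)-s['position'])/30,2))
    if yaw is not None:
        T=Ro.from_euler('xyz',[180,0,yaw],degrees=True);print('rotvec',np.round((R.inv()*T).as_rotvec(degrees=True),2))
E
python3 -c "
from h import *
to([542,-192,294],82.8)"
```

```text
2.5 [584.6  96.1 404. ] [179.8   -0.5   84.14] F [ 0.4 -0.5 -0.3] gap 60.0
units [-9.73 -0.44  3.58]
rotvec [ 0.2  -0.5   1.34]
```

Request:
step_arm(series=[-1,0,0,0,0,0,60,-1,0,0,0,0,0,60,-1,0,0,0,0,0,60,-1,0,0,0,0,0,60,-1,0,0,0,0,0,60,-1,-0.1,0,0,0,0,60,-1,-0.1,0,0,0,0,60,-1,-0.1,0,0,0,0,60,-1,-0.1,0,0,0,0,60,-0.7,0,0,0,-0.5,1.3,60,0,0,0,0,0,0,60])

```text
time_s: 3.6
position: [539.8, -209.5, 403.4]
tool_rot: [179.5, 0.1, 82.2]
wrist_force: [-0.2, 0.1, -0.2]
finger_gap: 60.4
```

```bash
python3 -c "
from h import *
to([542,-192,294],82.8)
c=robot.capture('wrist');cv2.imwrite('pics/w1.png',c['image'])
print(c['R'],c['t'],c['fx'])
p=proj(c,[542,-192,142]);print('pred top',p)
print([(d['pixel'],d['p']) for d in robot.mark_of('wrist','hood_knob')],proj(c,[542,-192,130]))
"
```

```text
3.6 [ 539.8 -209.5  403.4] [1.7948e+02 1.4000e-01 8.2240e+01] F [-0.2  0.1 -0.2] gap 60.4
units [ 0.6  -0.04  3.65]
rotvec [ 0.52  0.14 -0.56]
[[ 0.1340089   0.99097565 -0.00297964]
 [ 0.94390236 -0.12672633  0.30494059]
 [ 0.3018111  -0.04367724 -0.95236671]] [ 137.21637229 -576.5469084   217.04124593] 415.0705009914181
pred top [[346.01301253 248.49606159]]
[([346.5, 247.1], 0.79)] [[344.71859998 242.57987572]]
```

View pics/w1.png

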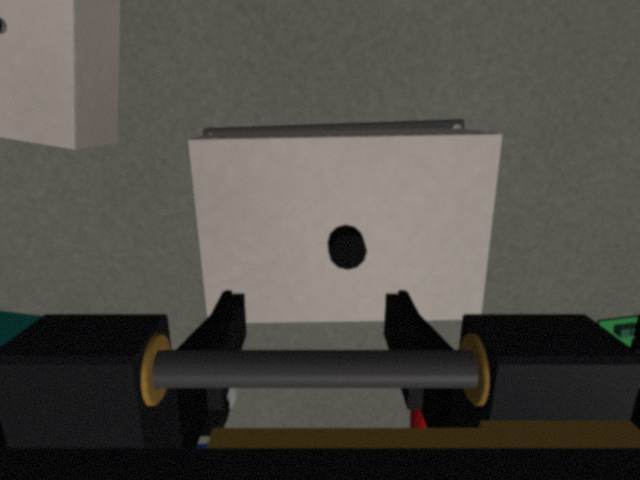

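The wrist picture shows the knob at about (347,246), within 2–3 px of my prediction. Next I correct sideways and descend.

Request:
step_arm(series=[0.6,0,0,0.5,0.1,-0.6,60,0,0,0,0,0,0,60,0,0,0.8,0,0,0,60,0,0,0.8,0,0,0,60,0,0,0.6,0,0,0,60,0,0,0,0,0,0,60])

```text
time_s: 4.3
position: [547.3, -174.2, 336.1]
tool_rot: [179.9, -0.4, 84.3]
wrist_force: [0.1, 0.5, 0.3]
finger_gap: 59.7
```

```bash
python3 -c "
from h import *
to([542,-192,294],82.8)"
```

```text
4.3 [ 547.3 -174.2  336.1] [179.87  -0.41  84.33] F [0.1 0.5 0.3] gap 59.7
units [-0.62 -0.12  1.4 ]
rotvec [ 0.12 -0.41  1.53]
```

Request:
step_arm(series=[0,0,0,0,0,0,60,0,0,0,0,0,0,60])

```text
time_s: 4.5
position: [548.2, -172.2, 337.1]
tool_rot: [179.8, -0.4, 84.5]
wrist_force: [-0.2, 0.0, -0.1]
finger_gap: 60.1
```

```bash
python3 -c "
from h import *
to([542,-192,294],82.8)"
```

```text
4.5 [ 548.2 -172.2  337.1] [179.81  -0.43  84.54] F [-0.2  0.  -0.1] gap 60.1
units [-0.69 -0.15  1.43]
rotvec [ 0.18 -0.44  1.74]
```

Request:
step_arm(series=[-0.35,-0.1,0,0,-0.2,0.9,60,-0.3,0,0,0.1,-0.2,0.8,60,0,0,0,0,0,0,60,0,0,0,0,0,0,60])

```text
time_s: 4.9
position: [543.4, -193.8, 340.0]
tool_rot: [179.6, 0.1, 82.6]
wrist_force: [-0.2, 0.8, -0.3]
finger_gap: 60.0
```

```bash
python3 -c "
from h import *
to([542,-192,294],82.8)"
```

```text
4.9 [ 543.4 -193.8  340. ] [1.7962e+02 6.0000e-02 8.2640e+01] F [-0.2  0.8 -0.3] gap 60.0
units [ 0.05 -0.06  1.53]
rotvec [ 0.38  0.06 -0.16]
```

Request:
step_arm(series=[0,0,0.6,0.3,0,0,60,0,0,0.5,0,0,0,60,0,0,0.3,0,0,0,60,0,0,0,0,0,0,60,0,0,0,0,0,0,60])

```text
time_s: 5.4
position: [544.1, -194.8, 298.4]
tool_rot: [179.7, 0.1, 82.6]
wrist_force: [-0.0, 0.0, -0.6]
finger_gap: 60.1
```

```bash
python3 -c "
from h import *
to([542,-192,294],82.8)"
```

```text
5.4 [ 544.1 -194.8  298.4] [1.7972e+02 6.0000e-02 8.2550e+01] F [-0.   0.  -0.6] gap 60.1
units [ 0.08 -0.08  0.15]
rotvec [ 0.28  0.06 -0.25]
```

Request:
step_arm(series=[0.08,-0.06,0.12,0.2,0,-0.2,60,0,0,0,0,0,0,15,0,0,0,0,0,0,15,0,0,0,0,0,0,15,0,0,0,0,0,0,15,0,0,0,0,0,0,15,0,0,0,0,0,0,15], squeeze=45)

```text
time_s: 6.1
position: [543.2, -191.8, 296.7]
tool_rot: [179.7, 0.1, 82.8]
wrist_force: [0.5, 0.6, -0.7]
finger_gap: 23.0
```

```bash
python3 -c "
from h import *
to([542,-192,294],82.8)"
```

```text
6.1 [ 543.2 -191.8  296.7] [1.7972e+02 6.0000e-02 8.2800e+01] F [ 0.5  0.6 -0.7] gap 23.0
units [-0.01 -0.04  0.09]
rotvec [ 0.28  0.06 -0.  ]
```

Request:
step_arm(series=[0,0,-0.3,0,0,0,15,0,0,-0.5,0,0,0,15,0,0,-0.5,0,0,0,15,0,0,-0.5,0,0,0,15,0,0,-0.5,0,0,0,15,0,0,-0.5,0,0,0,15,0,0,-0.5,0,0,0,15,0,0,-0.5,0,0,0,15,0,0,-0.5,0,0,0,15,0,0,-0.3,0,0,0,15,0,0,0,0,0,0,15])

```text
time_s: 7.2
position: [540.1, -191.9, 440.8]
tool_rot: [-179.8, 0.1, 82.7]
wrist_force: [0.5, 0.2, -3.8]
finger_gap: 23.2
```

```bash
python3 -c "
from h import *
to([508,237,294+8-16+130],82.8)
for n in('scene','side'):
    c=robot.capture(n);cv2.imwrite(f'pics/{n}2.png',c['image'])
"
```

```text
7.2 [ 540.1 -191.9  440.8] [-1.7982e+02  8.0000e-02  8.2710e+01] F [ 0.5  0.2 -3.8] gap 23.2
units [14.05 -2.87  0.82]
rotvec [-0.18  0.08 -0.09]
```

View pics/side2.png

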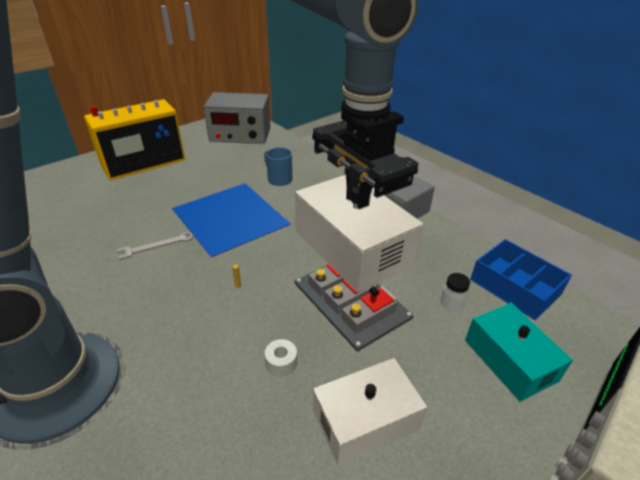

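View pics/scene2.png

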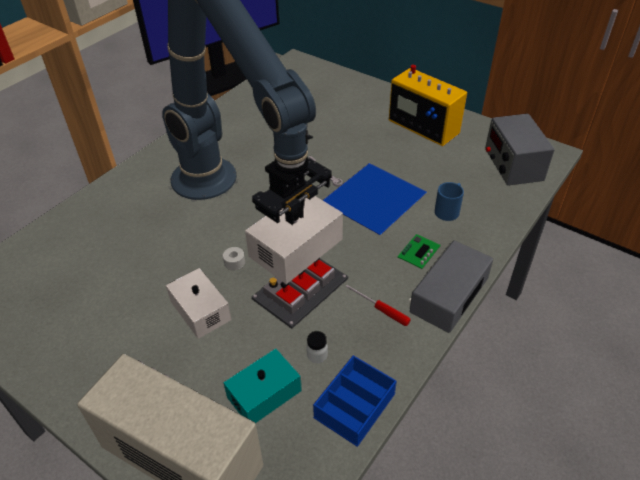

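The hood is clear of the fixture, held level at about 150 mm over the plate. I'll carry it to the mat.

Request:
step_arm(series=[0.3,-0.1,0,0,0,0,15,0.6,-0.15,0,0,0,0,15,0.8,-0.2,0,0,0,0,15,0.8,-0.2,0,0,0,0,15,0.8,-0.2,0,0,0,0,15,0.8,-0.2,0,0,0,0,15,0.8,-0.2,0,0,0,0,15,0.8,-0.2,0,0,0,0,15,0.8,-0.2,0,0,0,0,15,0.8,-0.2,0,0,0,0,15,0.8,-0.2,0,0,0,0,15,0.8,-0.2,0,0,0,0,15,0.8,-0.2,0,0,0,0,15,0.8,-0.2,0,0,0,0,15,0.8,-0.2,0,0,0,0,15,0.6,-0.1,0,0,0,0,15,0.4,0,0,0,0,0,15,0.2,0,0,0,0,0,15,0,0,0,0,0,0,15])

```text
time_s: 9.2
position: [487.0, 216.7, 423.0]
tool_rot: [-177.7, 0.5, 83.1]
wrist_force: [0.8, -0.5, -2.5]
finger_gap: 22.7
```

```bash
python3 -c "
from h import *
to([508,237,289],82.8)"
```

```text
9.2 [487.  216.7 423. ] [-177.72    0.45   83.13] F [ 0.8 -0.5 -2.5] gap 22.7
units [0.79 0.79 4.43]
rotvec [-2.28  0.46  0.32]
```

Request:
step_arm(series=[0.4,0.4,0,-1.1,0.2,0.2,15,0.3,0.3,0.4,-1,0.2,0.1,15,0,0,0.5,0,0,0,15,0,0,0.6,0,0,0,15,0,0,0.6,0,0,0,15,0,0,0.6,0,0,0,15,0,0,0.3,0,0,0,15,0,0,0,0,0,0,15,0,0,0,0,0,0,15])

```text
time_s: 10.1
position: [519.6, 230.8, 329.6]
tool_rot: [179.4, 0.0, 82.0]
wrist_force: [0.2, -0.2, -2.5]
finger_gap: 22.9
```

```bash
python3 -c "
from h import *
to([508,237,289],82.8)
for n in('side',):
    c=robot.capture(n);cv2.imwrite(f'pics/{n}3.png',c['image'])
"
```

```text
10.1 [519.6 230.8 329.6] [179.44   0.    82.  ] F [ 0.2 -0.2 -2.5] gap 22.9
units [ 0.15 -0.42  1.35]
rotvec [ 0.56  0.01 -0.8 ]
```

View pics/side3.png

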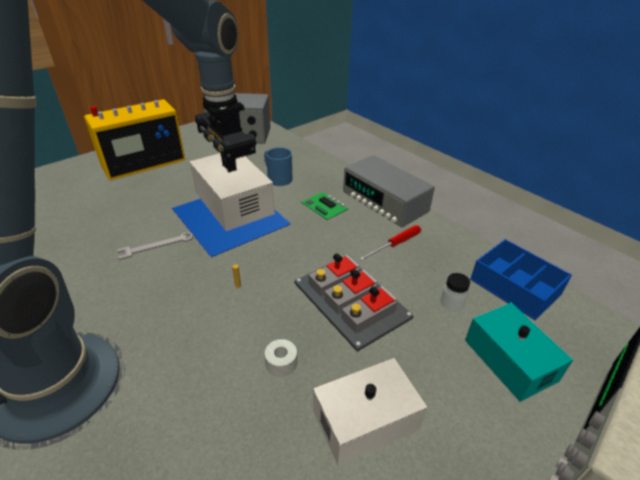

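Request:
step_arm(series=[0.1,-0.2,0.2,0.3,0,-0.4,15,0.05,-0.15,0.3,0.2,0,-0.3,15,0,0,0.3,0,0,0,15,0,0,0.2,0,0,0,15,0,0,0.1,0,0,0,15,0,0,0,0,0,0,15])

```text
time_s: 10.75
position: [509.3, 237.9, 295.9]
tool_rot: [179.8, -0.1, 82.8]
wrist_force: [0.7, 0.4, -2.3]
finger_gap: 22.8
```

```bash
python3 -c "
from h import *
to([508,237,289],82.8)"
```

```text
10.75 [509.3 237.9 295.9] [ 1.7979e+02 -1.4000e-01  8.2810e+01] F [ 0.7  0.4 -2.3] gap 22.8
units [-0.04 -0.04  0.23]
rotvec [ 0.21 -0.14  0.01]
```

Request:
step_arm(series=[0,0,0.12,0,0,0,15,0,0,0.08,0,0,0,15,0,0,0.05,0,0,0,15,0,0,0.05,0,0,0,15])

```text
time_s: 11.15
position: [510.0, 238.2, 288.6]
tool_rot: [179.7, -0.2, 82.8]
wrist_force: [-6.2, -3.8, 16.4]
finger_gap: 22.8
```

Request:
step_arm(series=[0,0,-0.03,0,0,0,15,0,0,0,0,0,0,26,0,0,0,0,0,0,40,0,0,0,0,0,0,60,0,0,0,0,0,0,60])

```text
time_s: 11.65
position: [510.9, 238.4, 291.1]
tool_rot: [179.5, -0.3, 82.8]
wrist_force: [0.2, -0.2, -0.6]
finger_gap: 42.6
```

```bash
cat > b.py <<'E'
from h import *
to([508,237,430],82.8)
cs=[robot.capture(n) for n in('scene','side')]
for c,n in zip(cs,('scene','side')):
    cv2.imwrite(f'pics/{n}4.png',c['image'])
    for th in('bolt_a_top','tab_a'): print(n,th,[(d['pixel'],d['p']) for d in robot.mark_of(n,th)])
    a=np.radians(-7.2);u=np.array([np.cos(a),np.sin(a)]);v=np.array([-u[1],u[0]])
    for j in(-60,0,60):
        print(proj(c,[[*(np.array([542.5,-192])+j*v),42]])[0])
E
python3 b.py
```

```text
11.65 [510.9 238.4 291.1] [179.54  -0.33  82.77] F [ 0.2 -0.2 -0.6] gap 42.6
units [-0.03 -0.05 -4.63]
rotvec [ 0.46 -0.33 -0.03]
scene bolt_a_top [([446.0, 214.6], 0.48), ([287.9, 266.5], 0.36)]
scene tab_a [([316.0, 255.4], 0.83), ([288.8, 268.0], 0.72), ([283.2, 281.7], 0.58), ([300.5, 271.2], 0.52)]
[283.02097666 290.87640501]
[299.05329168 278.05672083]
[314.49869329 265.70634158]
side bolt_a_top [([340.9, 292.2], 0.51), ([375.2, 295.8], 0.37)]
side tab_a [([354.5, 277.0], 0.89), ([333.0, 258.4], 0.75), ([377.2, 292.6], 0.74)]
[368.65983071 304.88274823]
[350.78849306 286.94745744]
[334.36215077 270.46233296]
```

```bash
cat > c.py <<'E'
import cv2
for n,(x,y) in dict(scene=(230,230),side=(280,240)).items():
    im=cv2.imread(f'pics/{n}4.png')[y:y+120,x:x+150]
    cv2.imwrite(f'pics/{n}4z.png',cv2.resize(im,None,fx=5,fy=5,interpolation=cv2.INTER_CUBIC))
E
python3 c.py
```

```text
(no output)
```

View pics/scene4z.png

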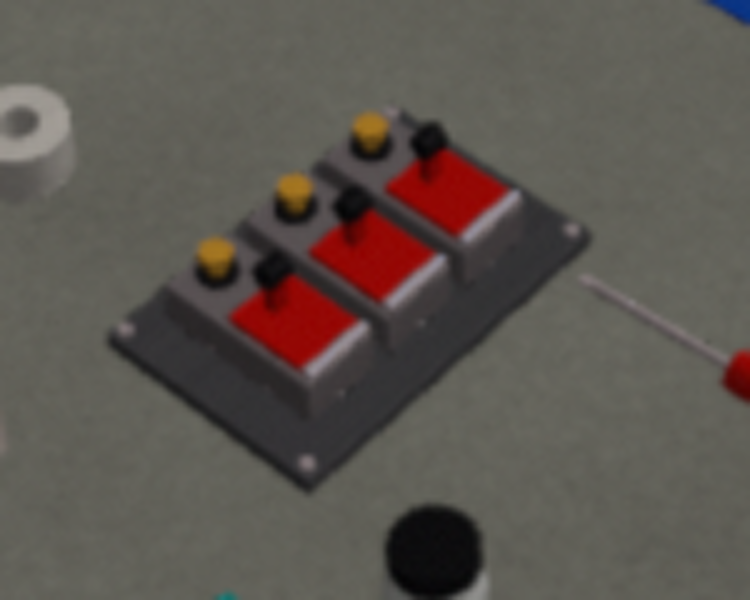

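View pics/side4z.png

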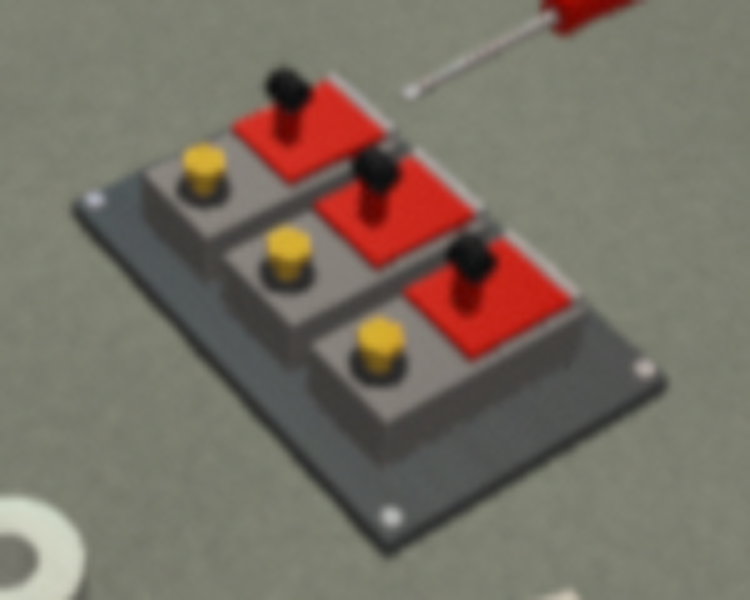

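Request:
step_arm(series=[0,0,-0.3,0,0,0,60,0,0,-0.5,0,0,0,60,0,0,-0.8,0,0,0,60,0,0,-1,0,0,0,30,0,0,-0.4,0,0,0,0,0,0,0,0,0,0,0])

```text
time_s: 12.55
position: [509.8, 237.9, 385.7]
tool_rot: [179.6, -0.3, 82.8]
wrist_force: [0.3, 0.8, 0.3]
finger_gap: 43.7
```

```bash
cat > d.py <<'E'
from h import *
cs=[robot.capture(n) for n in('scene','side')]
o=[np.array([230,230]),np.array([280,240])]
B=[[(371,126),(204,158)],[(296,186),(289,241)],[(216,248),(381,332)]]
T=[[(429,141),(287,90)],[(352,205),(377,169)],[(273,269),(472,257)]]
res=[]
for nm,L in(('bolt',B),('tab',T)):
    for a,b in L:
        X,e=tri(cs,[np.array(a)/5-.4+o[0],np.array(b)/5-.4+o[1]]);print(nm,np.round(X,1),e);res.append(X)
B=np.array(res[:3]);T=np.array(res[3:])
d=B[0]-B[2];print('yaw',np.degrees(np.arctan2(-d[0],d[1])),np.linalg.norm(d)); d=T[0]-T[2];print(np.degrees(np.arctan2(-d[0],d[1])),np.linalg.norm(d)); print(np.linalg.norm((T-B)[:,:2],axis=1))
for j in range(3): pass
print('hood z check')
im=cs[1]['image'];cv2.imwrite('pics/side5.png',im)
rep()
E
python3 d.py
```

```text
bolt [ 512.1 -129.3   59.9] [array([ 0.1, -0.1]), array([0.1, 0.2])]
bolt [ 506.2 -188.6   60.5] [array([-0.,  0.]), array([-0., -0.])]
bolt [ 499.5 -248.4   61.7] [array([-0.1,  0.1]), array([-0.1, -0.2])]
tab [ 554.8 -133.6   77.7] [array([ 0., -0.]), array([0., 0.])]
tab [ 549.3 -194.3   78.6] [array([ 0., -0.]), array([0., 0.])]
tab [ 542.9 -253.5   78.9] [array([-0.1,  0.2]), array([-0.1, -0.2])]
yaw -6.0417136402962495 119.83194739151331
-5.672119010959599 120.54943945989255
[42.90201648 43.40173256 43.6820711 ]
hood z check
12.65 [509.4 237.7 383.7] [ 1.7976e+02 -1.7000e-01  8.2770e+01] F [-0.2  1.3 -1.1] gap 36.0
```

View pics/side5.png

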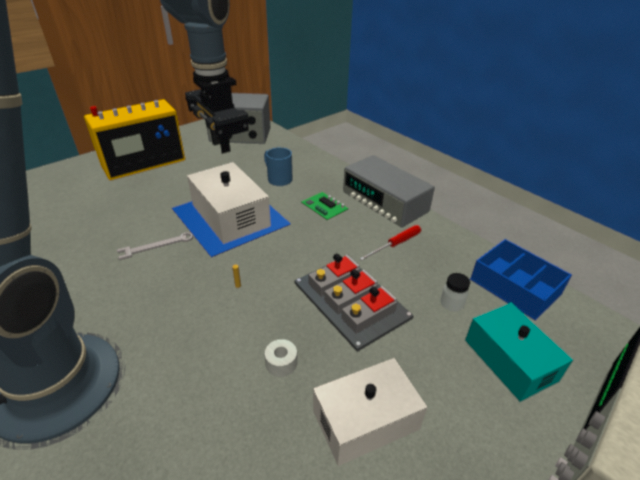

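Request:
step_arm(series=[-0.5,0,0,0,0,-1,0,-0.8,0.1,0,0,0,0,0,-0.9,0.1,0,0,0,0,0,-0.9,0.1,0,0,0,0,0,-0.9,0.1,0,0,0,0,0,-0.9,0.1,0,0,0,0,0,-0.9,0.1,0.3,0,0,0,0,-0.9,0.1,0.3,0,0,0,0,-0.9,0.1,0.3,0,0,0,0,-0.9,0.1,0.3,0,0,0,0,-0.8,0.1,0.3,0,0,0,0,-0.6,0.1,0.3,0,0,0,0,-0.4,0,0.2,0,0,0,0,-0.2,0,0.2,0,0,0,0,0,0,0,0,0,0,0,0,0,0,0,0,0,0])

```text
time_s: 14.25
position: [499.8, -89.5, 292.5]
tool_rot: [-177.9, 0.4, 84.1]
wrist_force: [0.9, -0.1, -0.3]
finger_gap: 0.4
```

```bash
python3 -c "
from h import *
to([512,-129,252],83.8)"
```

```text
14.25 [499.8 -89.5 292.5] [-177.93    0.42   84.14] F [ 0.9 -0.1 -0.3] gap 0.4
units [-1.26  0.59  1.34]
rotvec [-2.07  0.42  0.34]
```

Request:
step_arm(series=[-0.5,0.3,0,-1,0.2,0.2,0,-0.5,0.2,0.2,-0.9,0.2,0.1,0,-0.2,0.1,0.3,0,0,0,0,0,0,0.3,0,0,0,0,0,0,0,0,0,0,0,0,0,0,0,0,0,0])

```text
time_s: 14.85
position: [515.6, -121.2, 267.7]
tool_rot: [-179.9, -0.2, 84.5]
wrist_force: [-0.5, -0.0, 0.8]
finger_gap: 0.1
```

```bash
python3 -c "
from h import *
to([512,-129,252],83.8)"
```

```text
14.85 [ 515.6 -121.2  267.7] [-179.95   -0.2    84.46] F [-0.5 -0.   0.8] gap 0.1
units [-0.27 -0.09  0.52]
rotvec [-0.05 -0.2   0.66]
```

Request:
step_arm(series=[-0.22,-0.07,0,0,-0.2,0.5,0,0,0,0.3,0,0,0,0,0,0,0.15,0,0,0,0,0,0,0,0,0,0,0,0,0,0,0,0,0,0])

```text
time_s: 15.35
position: [512.5, -126.5, 253.3]
tool_rot: [-179.9, -0.0, 84.0]
wrist_force: [0.5, 0.8, -0.5]
finger_gap: 0.4
```

```bash
python3 -c "
from h import *
to([512,-129,242],83.8)
c=robot.capture('wrist');cv2.imwrite('pics/w6.png',c['image'])"
```

```text
15.35 [ 512.5 -126.5  253.3] [-1.7993e+02 -2.0000e-02  8.4040e+01] F [ 0.5  0.8 -0.5] gap 0.4
units [-0.08 -0.01  0.38]
rotvec [-0.07 -0.02  0.24]
```

View pics/w6.png

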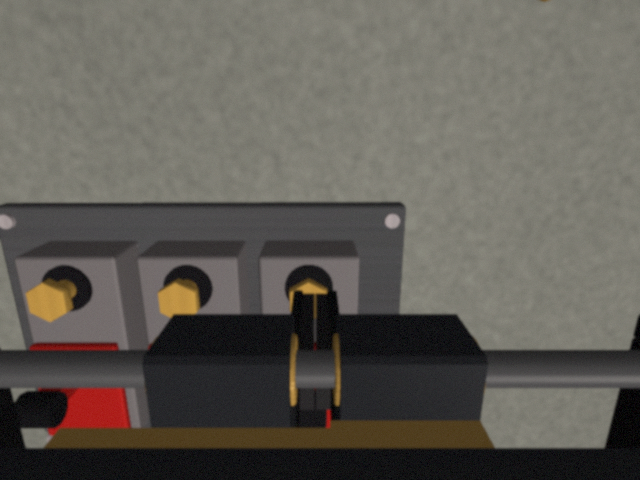

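The closed tips are over the first bolt (about (310,290) in the wrist view). I'll press down gently.

Request:
step_arm(series=[-0.06,0,0.2,0,0,0,0,0,0,0.1,0,0,0,0,0,0,0.05,0,0,0,0,0,0,0.04,0,0,0,0])

```text
time_s: 15.8
position: [512.7, -128.6, 242.0]
tool_rot: [-180.0, -0.0, 84.0]
wrist_force: [-5.2, 1.0, 16.8]
finger_gap: 0.3
```

Request:
step_arm(series=[0,0,0.03,0,0,0,0])

```text
time_s: 15.9
position: [512.8, -128.6, 242.0]
tool_rot: [-180.0, -0.1, 84.0]
wrist_force: [-3.7, 1.1, 10.9]
finger_gap: 0.4
```

First bolt is tight: 17 N with no travel at the top height. On to the second.

Request:
step_arm(series=[0,0,-0.2,0,0,0,0,0,0,-0.3,0,0,0,0,-0.4,0,0,0,0,0,0,-0.6,0,0,0,0,0,0,-0.5,0,0,0,0,0,0,-0.2,0,0,0,0,0,0,0,0,0,0,0,0,0,0,0,0,0,0,0,0])

```text
time_s: 16.7
position: [507.1, -183.7, 258.8]
tool_rot: [179.9, 0.0, 84.0]
wrist_force: [1.4, 0.8, -0.3]
finger_gap: 0.1
```

```bash
python3 -c "
from h import *
to([506,-189,248],83.8)"
```

```text
16.7 [ 507.1 -183.7  258.8] [1.7991e+02 1.0000e-02 8.4000e+01] F [ 1.4  0.8 -0.3] gap 0.1
units [-0.18 -0.02  0.36]
rotvec [0.09 0.01 0.2 ]
```

Request:
step_arm(series=[-0.17,-0.02,0,0,0,0.2,0,0,0,0.25,0,0,0,0,0,0,0.12,0,0,0,0,0,0,0,0,0,0,0])

```text
time_s: 17.1
position: [506.1, -187.3, 246.5]
tool_rot: [179.9, -0.0, 84.0]
wrist_force: [-0.5, 0.1, 0.2]
finger_gap: 0.4
```

Request:
step_arm(series=[0,0,0.08,0,0,0,0,0,0,0.05,0,0,0,0])

```text
time_s: 17.3
position: [506.2, -186.8, 242.1]
tool_rot: [180.0, -0.1, 84.0]
wrist_force: [-1.1, 0.6, 2.3]
finger_gap: 0.4
```

Request:
step_arm(series=[0,0,0.06,0,0,0,0,0,0,0.05,0,0,0,0])

```text
time_s: 17.5
position: [506.2, -186.8, 239.0]
tool_rot: [180.0, -0.1, 84.0]
wrist_force: [-1.3, 0.3, 2.3]
finger_gap: 0.7
```

This one gives: 2.3 N and 3 mm of travel so far. I'll press it to its stop.

Request:
step_arm(series=[0,0,0.07,0,0,0,0,0,0,0.07,0,0,0,0,0,0,0.07,0,0,0,0,0,0,0.05,0,0,0,0])

```text
time_s: 17.9
position: [506.4, -187.1, 234.4]
tool_rot: [-180.0, -0.1, 84.0]
wrist_force: [-5.3, 2.1, 16.7]
finger_gap: 0.1
```

The second bolt is at its stop: 7.7 mm down with force rising to 17 N. Now I rise and move over the middle grip bar at (549,-194,77).

Request:
step_arm(series=[0,0,-0.3,0,0,0,0,0,0,-0.6,0,0,0,0,0,0,-0.7,0,0,0,44,0,0.4,-0.3,0,0,0,44,-0.05,0.5,0,0,0,0,44,0,0.4,0,0,0,0,44,0,0,0,0,0,0,44,0,0,0,0,0,0,44])

```text
time_s: 18.7
position: [546.5, -192.6, 293.6]
tool_rot: [179.9, -0.1, 84.0]
wrist_force: [-0.6, 0.4, -0.4]
finger_gap: 39.5
```

```bash
python3 -c "
from h import *
to([549,-193.5,241],83.8)
c=robot.capture('wrist');cv2.imwrite('pics/w7.png',c['image'])
print(proj(c,[549,-194,77]),[(d['pixel'],d['p']) for d in robot.mark_of('wrist','tab_a')])
print(proj(c,[506,-189,52]),proj(c,[512,-129,60]),proj(c,[500,-248,60]))"
```

```text
18.7 [ 546.5 -192.6  293.6] [ 1.7989e+02 -1.2000e-01  8.3990e+01] F [-0.6  0.4 -0.4] gap 39.5
units [-0.02  0.08  1.75]
rotvec [ 0.11 -0.12  0.19]
[[313.45571241 284.25776914]] [([314.5, 283.7], 0.71), ([428.2, 288.9], 0.65), ([192.6, 288.7], 0.62)]
[[314.40329138 191.67040958]] [[430.41085045 193.89212322]] [[200.30483091 194.7122447 ]]
```

View pics/w7.png

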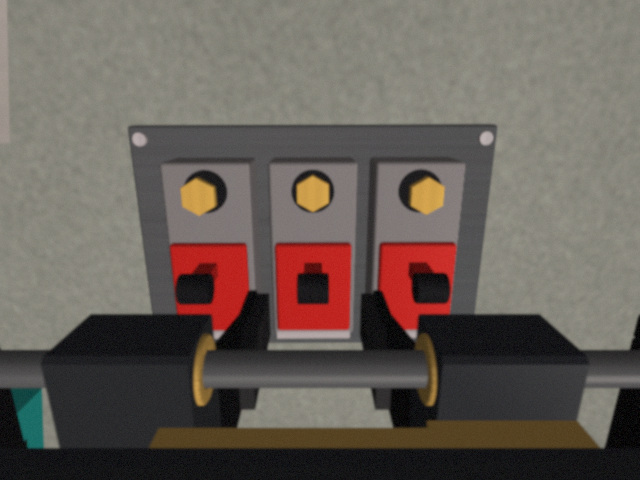

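Request:
step_arm(series=[0,0.09,0.4,0.1,-0.1,0.2,44,0,0,0.5,0,0,0,44,0,0,0.4,0,0,0,44,0,0,0.2,0,0,0,44,0,0,0,0,0,0,44])

```text
time_s: 19.3
position: [547.3, -192.6, 243.8]
tool_rot: [-179.8, -0.0, 83.7]
wrist_force: [0.1, 0.2, 0.6]
finger_gap: 44.0
```

```bash
python3 -c "
from h import *
to([549.5,-193.5,241],83.8)"
```

```text
19.3 [ 547.3 -192.6  243.8] [-1.7978e+02 -5.0000e-02  8.3720e+01] F [0.1 0.2 0.6] gap 44.0
units [-0.02  0.08  0.09]
rotvec [-0.22 -0.05 -0.08]
```

Request:
step_arm(series=[-0.02,0.09,0.09,-0.2,0,0,44,0,0,0,0,0,0,10,0,0,0,0,0,0,10,0,0,0,0,0,0,10,0,0,0,0,0,0,10,0,0,0,0,0,0,10], squeeze=20)

```text
time_s: 19.9
position: [550.8, -193.9, 242.3]
tool_rot: [179.8, -0.0, 83.7]
wrist_force: [-0.3, 0.1, -1.7]
finger_gap: 15.6
```

```bash
python3 -c "
from h import *
to([549.5,-193.5,241],83.8)"
```

```text
19.9 [ 550.8 -193.9  242.3] [ 1.7984e+02 -2.0000e-02  8.3710e+01] F [-0.3  0.1 -1.7] gap 15.6
units [ 0.01 -0.04  0.04]
rotvec [ 0.16 -0.02 -0.09]
```

The bar is gripped at a 15.6 mm gap. I'll follow the hinge arc.

Request:
step_arm(series=[0,0.08,-0.1,0,0,0,10,0,0.11,-0.13,0,0,0,10,0,0.12,-0.12,0,0,0,10,0,0.13,-0.1,0,0,0,10,0,0.13,-0.08,0,0,0,10,0,0.13,-0.05,0,0,0,10,0,0,0,0,0,0,10])

```text
time_s: 20.6
position: [570.6, -196.0, 258.6]
tool_rot: [-179.5, -0.1, 83.7]
wrist_force: [0.1, 0.4, -3.5]
finger_gap: 16.1
```

```bash
cat > e.py <<'E'
from h import *
u=np.array([np.cos(np.radians(-6.2)),np.sin(np.radians(-6.2)),0])
s0=np.array([550.8,-193.9,242.3]);s=rep()
d=s['position']-s0
x,z=d@u-42,d[2]+31
th=143.6-np.degrees(np.arctan2(z,x));print('dx,dz',d@u,d[2],'theta',th,'r',np.hypot(x,z))
for t in(65,):
    a=np.radians(143.6-t);T=s0+u*(52.2*np.cos(a)+42)+[0,0,52.2*np.sin(a)-31];to(T,83.8)
E
python3 e.py
```

```text
20.6 [ 570.6 -196.   258.6] [-1.7951e+02 -8.0000e-02  8.3720e+01] F [ 0.1  0.4 -3.5] gap 16.1
dx,dz 19.88470957320781 16.280884834970607 theta 28.532498935534846 r 52.19739592584212
20.6 [ 570.6 -196.   258.6] [-1.7951e+02 -8.0000e-02  8.3720e+01] F [ 0.1  0.4 -3.5] gap 16.1
units [ 0.    1.08 -0.14]
rotvec [-0.49 -0.08 -0.08]
```

Request:
step_arm(series=[0,0.13,-0.06,-0.2,0,0,10,0,0.15,-0.05,-0.2,0,0,10,0,0.15,-0.03,0,0,0,10,0,0.15,-0.01,0,0,0,10,0,0.15,0,0,0,0,10,0,0.15,0.01,0,0,0,10,0,0,0,0,0,0,10])

```text
time_s: 21.3
position: [598.7, -199.0, 264.0]
tool_rot: [-179.8, -0.1, 83.7]
wrist_force: [-3.7, 0.6, -0.1]
finger_gap: 16.0
```

```bash
python3 e.py
```

```text
21.3 [ 598.7 -199.   264. ] [-1.7985e+02 -1.2000e-01  8.3730e+01] F [-3.7  0.6 -0.1] gap 16.0
dx,dz 48.178377335227815 21.724584267091927 theta 60.28355871888637 r 53.08534762657332
21.3 [ 598.7 -199.   264. ] [-1.7985e+02 -1.2000e-01  8.3730e+01] F [-3.7  0.6 -0.1] gap 16.0
units [-0.    0.14  0.05]
rotvec [-0.15 -0.12 -0.07]
```

Request:
step_arm(series=[0,0.12,0.03,0,0,0,10,0,0.08,0.03,0,0,0,10,0,0,0,0,0,0,10,0,0,0,0,0,0,10,0,0,0,0,0,0,10])

```text
time_s: 21.8
position: [605.9, -199.8, 262.8]
tool_rot: [-180.0, -0.1, 83.7]
wrist_force: [-2.6, 0.6, 1.4]
finger_gap: 15.4
```

```bash
python3 e.py; python3 - <<'E'
from h import *
for n in('scene','side','wrist'):
    c=robot.capture(n);cv2.imwrite(f'pics/{n}8.png',c['image'])
a=cv2.imread('pics/side8.png');z=cv2.resize(a[200:360,260:440],None,fx=4,fy=4,interpolation=cv2.INTER_CUBIC)[:600];cv2.imwrite('pics/side8z.png',z)
E
```

```text
21.8 [ 605.9 -199.8  262.8] [-1.7997e+02 -1.1000e-01  8.3730e+01] F [-2.6  0.6  1.4] gap 15.4
dx,dz 55.37520946589552 20.45955011547136 theta 68.16975915230707 r 53.1693664278905
21.8 [ 605.9 -199.8  262.8] [-1.7997e+02 -1.1000e-01  8.3730e+01] F [-2.6  0.6  1.4] gap 15.4
units [-0.   -0.1   0.01]
rotvec [-0.03 -0.11 -0.07]
```

View pics/side8z.png

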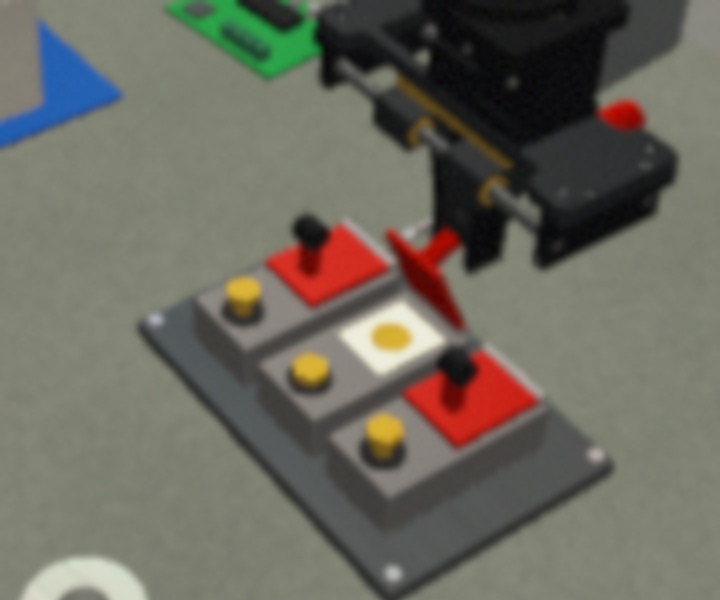

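View pics/wrist8.png

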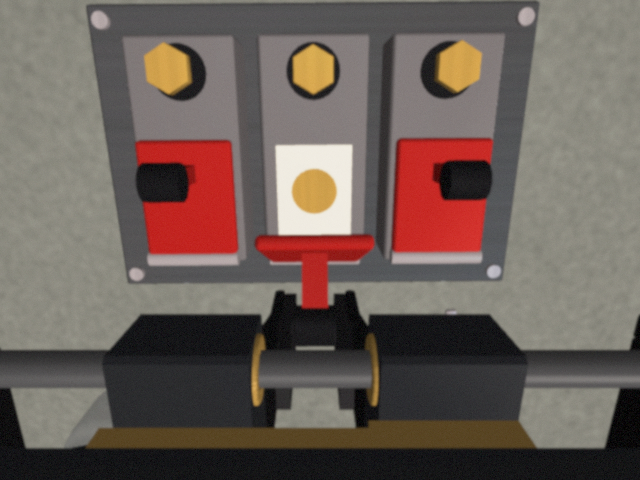

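View pics/scene8.png

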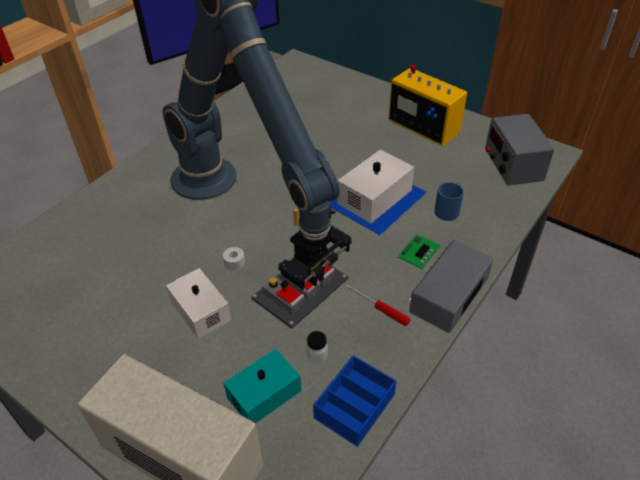

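The pictures show the middle cover well open in the fingers, the middle bolt sunk, the other two covers shut and the hood upright on the mat. The bystanders haven't moved.

```bash
python3 -c "
from cell import robot
print(robot.hand_in())"
```

```text
the job is handed in; nothing more can be done
None
```

The job is done and handed in at about 22 s of the 64 s allowed, with the arm still holding the middle cover open.

- **Hood:** I lifted the larger white hood by its knob and set it upright on the blue mat. It touched down at about 16 N before I let go, and the later pictures show it standing there.
- **Bolts:** The leftmost bolt (robot's left) was tight, with about 17 N and no travel. The middle one gave under about 2.3 N and I pressed it 7.7 mm down to its stop. I did not tap the third because the loose one was already found.
- **Cover:** I gripped the middle cover's bar (opening 15–16 mm) and followed the hinge arc. The tool position puts the cover about 68° open, above the 50° asked. That angle assumes the bar has not shifted in the grip. The measured arc radius was 53.2 mm against the expected 52.2 mm.
- **Last checks:** The final pictures show the middle cover standing well open, the other two shut, and no bystander visibly moved. No check failed.

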